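# Set down the cooling tray's levelling foot

### The job

The round bean-cooling tray is not fully supported: its adjustable foot, at the end of the outrigger arm, hangs clear of the stone tile below it. Turn the bar-shaped knob on top of that foot clockwise (seen from above) until the rubber sole just touches the tile, without squashing the rubber hard, then let go. Leave the jar, the bowl and the brush where they are.

Things in the scene. Friction and masses are not known exactly. Their poses are not given: they have to be found in the camera images.
- cooler: The bean cooler, heavy and fast on the table: a round black open tray 220 mm across, rim 82 mm above the table, with a copper band, and a steel arm 26 mm wide, 48 to 60 mm above the table, that carries the adjustable foot in a steel boss (34 mm across, 45 to 63 mm above the table). Origin: on the table on the vertical axis of the adjustable foot. The tray's centre lies at x 30 mm, y 210 mm in this frame.
- knob_grip (a point): Centre of the black bar-shaped knob on top of the foot's threaded steel stem: 46 mm long (its x), 14 mm wide (its y), 28 mm high, on the foot's axis, about 100 mm above the table at the start. Below the bar there is only the stem, 11 mm across, down to the boss. Grip it across its width from above. It turns with the knob and goes down with the foot.
- knob (a joint): Angle of the knob in rad, growing clockwise seen from above; range -1 to 6.5. The coarse thread lowers knob, stem and sole together by 15 mm a full turn (2.39 mm per rad); turning back raises them. Turning takes about 0.1 N m; the thread stays where it is left and is not moved by pushing it down with less than about 35 N. At the start the angle lies between 0 and 1.5, and from 1.5 to 4.5 rad are needed until the sole touches.
- sole: Round black rubber sole of the foot, 36 mm across, under a steel cup 42 mm across. Origin: centre of its underside. It hangs 3 to 11 mm above the tile at the start. Once it touches, it is squashed up into the cup with 5 N per mm of further lowering, at most 7 mm.
- tile: Square white stone tile under the foot, 90 mm by 90 mm, fast on the table. Its origin lies 20 mm below its upper face (inside the table).
- tile_top (a point): Centre of the tile's upper face, 9.5 to 12.5 mm above the table; the face is level, and is the surface that the sole must touch.
- jar_mid (a point): Closed amber glass jar with a steel cap, 72 mm across, 115 mm high; its centre. Bystander.
- bowl_mid (a point): White ceramic bowl, 96 mm across, 60 mm high; its centre. Bystander.
- brush_mid (a point): Brush with a wooden handle, 190 mm long, lying on the table. Bystander.

How it is judged (in metres and radians):
At the end, for the whole second after the job is handed in: The rubber sole touches the tile with more than 0.3 N and less than 15 N (it is squashed by less than about 3 mm, 1.25 rad of the knob past first touch), and the knob is at rest (contact force between sole and tile between 0.3 and 15 N and velocity of joint knob between -0.05 and 0.05 rad/s).
It fails at once if the rubber sole is crushed against the tile (more than 28 N, 5.5 mm) (contact force between sole and tile above 28 N).
It fails at once if the jar, the bowl or the brush is moved by more than 30 mm (distance of any of jar_mid, bowl_mid, brush_mid from where it was at the start of the episode above 0.03 m).
It also fails if it takes over 67 s, if anything falls off the work surface, if the arm or the gripper's body presses on something with over 40 N, if the wrist force passes 120 N, or if a joint passes its speed limit or range.

### The arm

A 6-joint arm with a two-finger parallel gripper is mounted at the origin on the work surface. World frame = base frame: x ahead of the robot, y to its left, z up, the work surface at z = 0. Lengths are in m, angles in degrees, forces in N, time in s.
With the tool pointing down it reaches from about 0.375 to 0.925 m from the base axis. Payload 5.7 kg.
Tool frame: the origin (TCP) lies between the finger pads; the fingertips stand 11 mm ahead of it and the grasp point (between the pads) lies 8 mm behind it; z points along the fingers, y is the direction in which the jaws open and shut (so a half turn about z gives the same grasp; the last joint's range is limited). The gripper opens to 88 mm and grips with 3 to 60 N. Pads are 20 mm wide; open, the fingers measure 115 mm over their backs; the gripper's body (75 mm by 178 mm) begins 61 mm behind the grasp point.
Start: joints at [69.895, 20.558, 86.54, -0, 72.909, -6.595], TCP at [0.14, 0.583, 0.234] pointing down, gripper open.
Joint ranges: [-170.27, 170.27], [-57.76, 135], [12.27, 136.19], [-55.21, 235.2], [11.17, 155.16], [-170.74, 170.74]. Speed limits (degrees/s): [136.94, 136.94, 180, 180, 180, 180].

### API

Orientations are given as a 3x3 rotation matrix whose columns are the frame's x, y, z axes.
In Python, from plant import * gives the robot as it stands.
- The arm moves only by the tool step_arm, never from a script. Its argument "rows" is one flat list of numbers, 5 for each row, row after row: the shift along the tool's x, y, z in mm, then the turn about the tool's z in degrees, then the finger opening in mm, from 0 to 87.8. A call has 1 to 20 rows; each row shifts and turns the commanded pose from where the row before left it, along the tool's axes as they then stand; what a row does not reach is not made up. A row lasts 1/8 s, in which the tool goes at most 62.5 mm and 10.7 degrees, less where a joint would pass 70% of its speed; a pose out of reach is approached as far as the arm can. A call is refused whole if a number of a shift passes 62.5 or a number of a turn 10.7, either way. A call with a gripper value outside its range is refused whole. The fingers move at their own pace and stop on an object; "force" is the grip in N (left out, the last holds). Time passes only in rows, so rows that do not move let the fingers close. It gives the time, the measured TCP pose, the force and the opening at its end, in the units of the state.
- sense(): the state, without advancing time (a new reading comes with each control period).
- capture(name): name is "scene" or "top"; returns (picture, depth): 384x512x3 uint8, red, green, blue; 384x512 float32, m along the optical axis (not along the pixel's ray), 0 where there is no reading.
- camera_params(name): a dict with "fx", "fy", "cx", "cy" (pixels), "camera_from_world" (4x4, takes a point from world to camera coordinates). Camera axes: x right, y up, looking along -z (the intrinsics and any distortion apply to the point x, -y, -z); pixel columns grow to the right and rows downward; lengths in m; the calibration is good to about 2 mm. A picture is of the moment at which its call begins. camera_params takes no time and is no camera call.
- job_done(): hands the job in, once; it reports no verdict.
The state is a dict: "time": time; "joints": joint angles; "joint_vel": joint speeds; "tau": joint torques, N m; "tool_pos": TCP position; "tcp_rot": TCP orientation; "contact_force": force on the tool from outside, world axes, zero at the start; "moment": the same for the moment, N m; "grip_width": finger opening in m.
Only numpy, scipy, OpenCV 4.12 (cv2) and the standard library are available. Lean on these libraries where they do the work, as an engineer would, in place of code of your own. Each camera call takes 0.05 s, during which the arm holds its last target. There are 200 camera calls.

## Working session

There is one attempt and no reset: what is moved stays moved. The work goes in short steps, Python scripts to look and compute and a tool call to move; the robot and the scene stay as the last step left them, time stands still between calls to the robot, and variables do not carry over. Pictures are saved under pics/ and viewed, about 8 in all and at most 12, crops included, and the job is handed in when it is done.

Besides the shell and the picture viewer there is one more tool, called after "Call:" by a JSON object that holds its "name" and its "arguments". step_arm: Moves the arm, as the interface text tells. Its arguments: {"type":"object","properties":{"rows":{"type":"array"},"force":{"type":"number"}},"required":["rows"]}

```bash
mkdir -p pics; cat > h.py <<'E'
from plant import *
import numpy as np, cv2
def world(n,dep):
    p=camera_params(n); h,w=dep.shape
    u,v=np.meshgrid(np.arange(w),np.arange(h))
    pc=np.stack([(u-p["cx"])/p["fx"]*dep,-(v-p["cy"])/p["fy"]*dep,-dep,np.ones_like(dep)],-1)
    W=pc@np.linalg.inv(p["camera_from_world"]).T
    W=W[...,:3]; W[dep==0]=np.nan
    return W
E
python3 - <<'E'
from h import *
ims=[]
for n in ("scene","top"):
    im,d=capture(n); np.savez(f"{n}0.npz",im=im,d=d); ims.append(im)
    print({k:v for k,v in camera_params(n).items()})
cv2.imwrite("pics/s0.png",ims[0][...,::-1]);cv2.imwrite("pics/t0.png",ims[1][...,::-1])
s=sense();print(s["tool_pos"],s["tcp_rot"],s["time"],s["contact_force"],s["grip_width"])
E
```

```text
{'fx': 450.4672980405888, 'fy': 450.4672980405888, 'cx': 258.29219673446266, 'cy': 189.50059318491574, 'camera_from_world': array([[ 0.51959842,  0.85439607, -0.0049825 , -0.11562453],
       [-0.6488712 ,  0.39838953,  0.64826842,  0.33874164],
       [ 0.55586297, -0.33360625,  0.76139558, -1.28275408],
       [ 0.        ,  0.        ,  0.        ,  1.        ]])}
{'fx': 375.0393211013392, 'fy': 375.0393211013392, 'cx': 263.22198428223527, 'cy': 185.89508173371394, 'camera_from_world': array([[-1.50331982e-02, -9.99886872e-01, -4.95285667e-04,
        -1.32324349e-01],
       [ 9.93832182e-01, -1.49965926e-02,  1.09875820e-01,
        -5.12220029e-01],
       [-1.09870818e-01,  1.15955414e-03,  9.93945199e-01,
        -8.74169766e-01],
       [ 0.00000000e+00,  0.00000000e+00,  0.00000000e+00,
         1.00000000e+00]])}
[0.13995825 0.58284574 0.23293092] [[-9.72335358e-01  2.33588623e-01 -5.53601098e-04]
 [ 2.33589197e-01  9.72334269e-01 -1.46871136e-03]
 [ 1.95211055e-04 -1.55739522e-03 -9.99998768e-01]] 0.1 [ 0.0013223  -0.00631866 -0.01146434] 0.08802188684420686
```

View pics/s0.png

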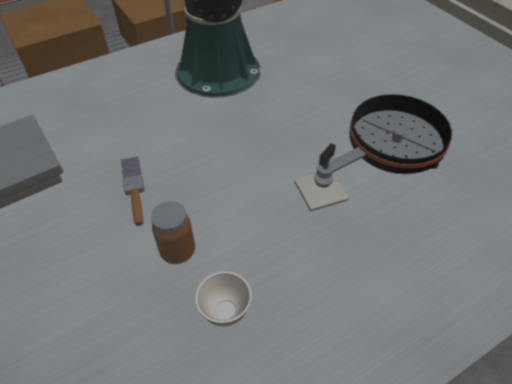

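View pics/t0.png

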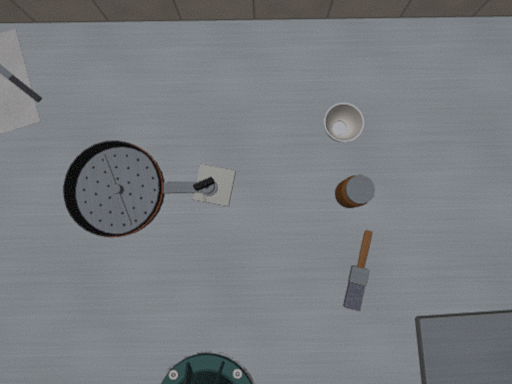

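The scene view shows the knob near (326,155) over the tile at (321,190). The top view shows the knob bar at (205,184), the tile at (214,186) and the tray to its left. The bystanders are well away. Next I'll measure the knob.

```bash
python3 - <<'E'
from h import *
for n in ("scene","top"):
    z=np.load(n+"0.npz"); W=world(n,z["d"]); im=z["im"]
    u0,v0=(326,160) if n=="scene" else (208,186)
    S=np.s_[v0-35:v0+45,u0-35:u0+35]; P=W[S].reshape(-1,3); C=im[S].reshape(-1,3).astype(int)
    k=(P[:,2]>.085)&(P[:,2]<.135)&(C.max(1)<70)
    if n=="top": k&=np.abs(P[:,1]-W[184,205,1])<.04
    K=P[k]; print(n,k.sum(),K.min(0),K.max(0),"zpct",np.percentile(K[:,2],[5,50,90,97]))
    t=K[K[:,2]>np.percentile(K[:,2],90)-.005]
    r=cv2.minAreaRect((t[:,:2]*1000).astype(np.float32)); print("top pts",len(t),t.mean(0),r)
    w,V=np.linalg.eigh(np.cov(t[:,:2].T)); print("axis deg",np.degrees(np.arctan2(V[1,1],V[0,1])))
    q=(P[:,2]>.005)&(P[:,2]<.017)&(C.min(1)>120); Q=P[q]
    print("tile",q.sum(),np.median(Q,0),cv2.minAreaRect((Q[:,:2]*1000).astype(np.float32)))
    b=(P[:,2]>.04)&(P[:,2]<.068)
    print("boss/arm",P[b].mean(0))
    o=cv2.resize(im[S][...,::-1],None,fx=7,fy=7,interpolation=cv2.INTER_CUBIC); cv2.imwrite(f"pics/c_{n}.png",o)
a,b=cv2.imread("pics/c_scene.png"),cv2.imread("pics/c_top.png"); cv2.imwrite("pics/c.png",cv2.resize(np.hstack([a,b]),(800,457)))
E
```

```text
scene 191 [ 0.49663815 -0.03239326  0.08884819] [0.52310962 0.01051244 0.11714696] zpct [0.09270208 0.1114474  0.11501934 0.11603018]
top pts 106 [ 0.51000666 -0.01088462  0.11377164] ((509.00360107421875, -9.838987350463867), (12.770174026489258, 44.38300323486328), 23.567705154418945)
axis deg 112.4302350049438
tile 943 [ 0.5258574  -0.02734951  0.01028082] ((521.7545776367188, 4.547721862792969), (137.80320739746094, 88.01741027832031), 75.29692077636719)
boss/arm [0.50380033 0.03856253 0.05858444]
top 150 [ 0.49584472 -0.03107751  0.08788722] [0.52212935 0.01274102 0.11910504] zpct [0.09615469 0.11427501 0.11663612 0.11735367]
top pts 117 [ 0.5088264  -0.00917096  0.114871  ] ((509.1536865234375, -8.902816772460938), (12.566886901855469, 44.913326263427734), 23.256593704223633)
axis deg 111.97865390015855
tile 963 [ 0.52564195 -0.02916931  0.01060222] ((504.6065673828125, -13.256973266601562), (97.81466674804688, 154.8216094970703), 70.07347106933594)
boss/arm [0.50644963 0.03078344 0.06027895]
```

View pics/c.png

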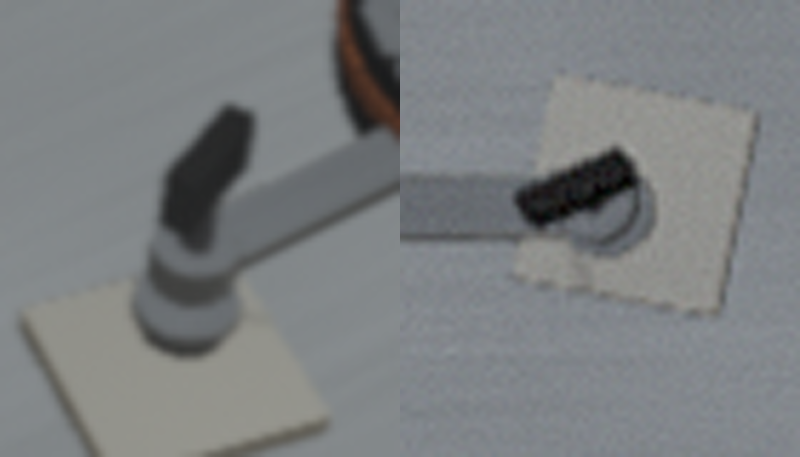

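The close-up shows the bar's long axis at about 113° and its centre at about (0.509, -0.009), with the top at z ≈ 0.116. I'll move above it and then align the jaws.

Call:
{"name": "step_arm", "arguments": {"rows": [-35.5,-35,0,0,87.8,-35.5,-35,0,0,87.8,-35.5,-35,0,0,87.8,-35.5,-35,0,0,87.8,-35.5,-35,0,0,87.8,-35.5,-35,0,0,87.8,-35.5,-35,0,0,87.8,-35.5,-35,0,0,87.8,-35.5,-35,0,0,87.8,-35.5,-35,0,0,87.8,-35.5,-35,0,0,87.8,-35.5,-35,0,0,87.8,-35.5,-35,0,0,87.8,-35.5,-35,0,0,87.8,0,0,0,10.7,87.8,0,0,0,10.7,87.8,0,0,0,10.7,87.8,0,0,0,10.7,87.8,0,0,0,10.7,60,0,0,0,0,60], "force": 20}}

```text
time: 2.6
tool_pos: [0.5086, -0.0091, 0.2334]
tcp_rot: [[-0.392, 0.92, -0.001], [0.92, 0.392, 0.0], [0.0, -0.001, -1.0]]
contact_force: [-0.2, -0.8, -0.8]
grip_width: 0.0714
```

```bash
python3 - <<'E'
from h import *
s=sense();R=s["tcp_rot"]
print(s["tool_pos"],np.degrees(np.arctan2(R[1,1],R[0,1])),s["joints"],s["time"],s["contact_force"],s["moment"])
for y in (-.009,-.010): print(R.T@(np.array([.509,y,.094])-s["tool_pos"])*1000)
# predicted image rows of sole-bottom front edge, tile rows in scene
E
```

```text
[ 0.50864648 -0.00912221  0.2333683 ] 23.086226429392298 [-8.80875813e+00  1.30744354e+01  9.75978166e+01 -3.64869936e-03
  6.93696382e+01 -3.18936915e+01] 2.6 [-0.1689651  -0.81710619 -0.77506298] [-0.07905805 -0.01211002  0.00917322]
[-7.29837231e-02  4.64029012e-01  1.39368009e+02]
[-9.92899543e-01  7.19131100e-02  1.39367956e+02]
```

Call:
{"name": "step_arm", "arguments": {"rows": [0,0,25,0,60,0,0,25,0,60,0,0,25,0,60,0,0,20,0,60,0,0,15,0,60,0,0,15,0,60,0,0,14,0,60,0,0,0,0,0,0,0,0,0,0,0,0,0,0,0,0,0,0,0,0,0,0,0,0,0], "force": 25}}

```text
time: 4.1
tool_pos: [0.5077, -0.0096, 0.0948]
tcp_rot: [[-0.391, 0.92, -0.002], [0.92, 0.391, -0.001], [0.0, -0.002, -1.0]]
contact_force: [-7.5, -5.7, 10.0]
grip_width: 0.0137
```

```bash
cat > st.py <<'E'
from h import *
s=sense();R=s["tcp_rot"]
print("pos",s["tool_pos"].round(5),"yaw",np.degrees(np.arctan2(R[1,1],R[0,1])).round(2),"j6",s["joints"][5].round(1),"t",s["time"],"F",s["contact_force"].round(2),"M",s["moment"].round(4),"w",round(s["grip_width"],4),"tau6",np.round(s["tau"][5],4))
E
python3 st.py; python3 - <<'E'
from h import *
im,d=capture("scene"); np.savez("scene1.npz",im=im,d=d)
cv2.imwrite("pics/g1.png",cv2.resize(im[110:230,260:400][...,::-1],None,fx=5,fy=5,interpolation=cv2.INTER_CUBIC))
E
```

```text
pos [ 0.50775 -0.00957  0.09481] yaw 23.03 j6 -31.8 t 4.1 F [-7.54 -5.71  9.96] M [-1.0979  0.9405 -0.0131] w 0.0137 tau6 -0.0019
```

View pics/g1.png

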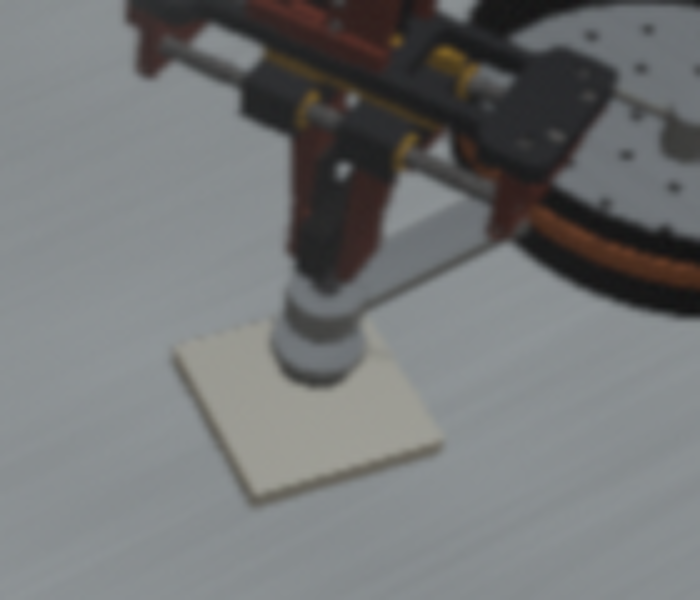

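The bar is gripped at 13.7 mm, with a side load of about 9 N and a 10 N vertical load. The sole's dark lower edge is near image (323,186). I'll relax those loads, then estimate the gap from the sole edge.

Call:
{"name": "step_arm", "arguments": {"rows": [0,-1,-1,0,0,0,0,0,0,0,0,0,0,0,0]}}

```text
time: 4.53
tool_pos: [0.5076, -0.0097, 0.0951]
tcp_rot: [[-0.391, 0.921, -0.001], [0.921, 0.391, -0.0], [0.0, -0.001, -1.0]]
contact_force: [0.5, -2.8, -12.4]
grip_width: 0.0138
```

```bash
python3 st.py; python3 - <<'E'
from h import *
p=camera_params("scene");T=p["camera_from_world"]
def pr(P):
    c=P@T[:3,:3].T+T[:3,3]; return np.stack([p["cx"]-p["fx"]*c[:,0]/c[:,2],p["cy"]+p["fy"]*c[:,1]/c[:,2]],1)
im=np.mean([capture("scene")[0].astype(float).mean(2) for _ in range(8)],0)
d=np.median([capture("scene")[1] for _ in range(8)],0); W=world("scene",d)
q=(W[...,2]>.005)&(W[...,2]<.017); q[:175]=0;q[:,:290]=0;q[:,352:]=0; q&=im>120
Q=W[q]; print("tile z",np.median(Q[:,2]),Q[:,2].std(),q.sum())
a=np.linspace(0,6.283,721)
for g in (0,3,6,9,12):
    o=[]
    for r,z in ((.018,.0108+g/1000),):
        e=pr(np.c_[.5073+r*np.cos(a),-.0098+r*np.sin(a),0*a+z]); o=e[e[:,1].argmax()],e[:,0].min(),e[:,0].max()
    print(g,o)
print(im[176:196,318:330:2].round().astype(int))
print(W[170:196:2,323].round(4))
E
```

```text
pos [ 0.50756 -0.00972  0.09507] yaw 23.0 j6 -31.9 t 4.525 F [  0.45  -2.82 -12.43] M [-0.5362 -0.1473 -0.024 ] w 0.0138 tau6 0.0088
tile z 0.010232102511180341 0.000581167232712661 1001
0 (array([322.56131979, 189.97937269]), np.float64(313.6064838624171), np.float64(330.0771641910704))
3 (array([322.70493357, 189.08225383]), np.float64(313.72754993077103), np.float64(330.23667215757246))
6 (array([322.84922161, 188.18092302]), np.float64(313.84917708166654), np.float64(330.3969210577851))
9 (array([322.99418867, 187.27535053]), np.float64(313.97136922468155), np.float64(330.55791606631624))
12 (array([323.13983956, 186.36550634]), np.float64(314.0941303058007), np.float64(330.71966395772216))
[[ 97  73  68  68  69  75]
 [112  90  74  70  73  85]
 [117 111  94  85  91 103]
 [118 118 113 111 112 115]
 [118 118 118 118 118 116]
 [114 118 119 118 117 116]
 [101 116 118 117 116 114]
 [ 80 103 110 110 109 104]
 [ 67  79  86  90  87  86]
 [ 86  63  67  70  69  88]
 [127  84  67  66  75 117]
 [148 132 106 102 117 145]
 [153 150 143 142 146 153]
 [153 153 153 153 153 154]
 [153 153 153 153 154 154]
 [154 153 154 154 154 154]
 [153 154 154 154 154 154]
 [154 154 154 154 154 154]
 [154 154 154 154 154 154]
 [154 154 154 154 154 154]]
[[ 0.5116 -0.0166  0.0629]
 [ 0.5164 -0.0201  0.0631]
 [ 0.5178 -0.0206  0.0585]
 [ 0.519  -0.0208  0.0535]
 [ 0.5189 -0.0199  0.0466]
 [ 0.514  -0.0144  0.0323]
 [ 0.5189 -0.0181  0.0327]
 [ 0.5222 -0.0203  0.0307]
 [ 0.5218 -0.019   0.023 ]
 [ 0.5175 -0.014   0.009 ]
 [ 0.5228 -0.0181  0.0102]
 [ 0.5276 -0.0217  0.0106]
 [ 0.5317 -0.0246  0.0098]]
```

The sole edge sits at row ~187, which gives a gap of about 10 mm (±2). I'll turn 107° and follow the thread down at 0.446 mm per row.

Call:
{"name": "step_arm", "arguments": {"rows": [0,0,0.5,0,0,0,0,0.45,10.7,0,0,0,0.45,10.7,0,0,0,0.45,10.7,0,0,0,0.45,10.7,0,0,0,0.45,10.7,0,0,0,0.45,10.7,0,0,0,0.45,10.7,0,0,0,0.45,10.7,0,0,0,0.45,10.7,0,0,0,0.4,10.7,0]}}

```text
time: 6.7
tool_pos: [0.5063, -0.009, 0.0907]
tcp_rot: [[0.995, 0.098, -0.003], [0.098, -0.995, 0.001], [-0.003, -0.001, -1.0]]
contact_force: [-2.2, -1.9, -15.2]
grip_width: 0.0138
```

```bash
python3 st.py; cat > edge.py <<'E'
from h import *
fs=[capture("scene")[0].astype(float).mean(2) for _ in range(10)]
im=np.mean(fs,0)
# sub-pixel rows: cup->rubber (falling) and rubber->tile (rising), per column
out=[]
for c in range(319,329):
    col=im[:,c]; k=182+col[182:192].argmin() if False else 180+int(col[180:192].argmin()); lo=col[k]
    hi=col[k:k+9].max(); t=(lo+hi)/2; j=k+int(np.argmax(col[k:k+9]>t)); low=j-1+(t-col[j-1])/(col[j]-col[j-1])
    hu=col[k-5:k].max(); t=(lo+hu)/2; i=k-int(np.argmax(col[k:k-7:-1]>t)); up=i+(col[i]-t)/(col[i]-col[i+1])
    out.append((low,up,lo))
o=np.array(out); print("low",o[:,0].round(2),"mean4",o[3:7,0].mean().round(3)); print("up",o[:,1].round(2),o[3:7,1].mean().round(3)," thick",(o[3:7,0]-o[3:7,1]).mean().round(3), "dark area", (154-im[184:194,319:329]).sum().round(0))
E
python3 edge.py
```

```text
pos [ 0.5063  -0.00897  0.09066] yaw -84.36 j6 75.5 t 6.7 F [ -2.23  -1.86 -15.24] M [-0.349   0.5266  0.1374] w 0.0138 tau6 -1.8368
low [187.69 188.   188.27 188.37 188.39 188.36 188.27 187.99 187.55 187.17] mean4 188.348
up [184.45 184.73 185.06 185.3  185.43 185.39 185.31 185.08 184.81 184.19] 185.356  thick 2.992 dark area 3222.0
```

Call:
{"name": "step_arm", "arguments": {"rows": [0,0,0.8,0,0,0,0,0.45,10.7,0,0,0,0.45,10.7,0,0,0,0.45,10.7,0,0,0,0.45,10.7,0,0,0,0.45,10.7,0,0,0,0.45,10.7,0,0,0,0.45,10.7,0]}}

```text
time: 8.2
tool_pos: [0.507, -0.0081, 0.0874]
tcp_rot: [[0.357, -0.934, -0.001], [-0.934, -0.357, 0.002], [-0.002, 0.001, -1.0]]
contact_force: [-5.6, 3.9, -4.7]
grip_width: 0.0142
```

```bash
python3 st.py; python3 edge.py
```

```text
pos [ 0.50701 -0.00813  0.08745] yaw -159.09 j6 150.2 t 8.2 F [-5.58  3.94 -4.69] M [0.7329 1.0011 0.0675] w 0.0142 tau6 -1.8494
low [188.34 188.55 188.87 189.16 189.21 189.18 188.95 188.54 188.31 188.09] mean4 189.127
up [185.45 185.71 185.84 186.04 186.22 186.18 186.04 185.9  185.62 185.17] 186.118  thick 3.008 dark area 3196.0
```

No contact yet: the visible rubber thickness is unchanged and the gap is about 3–4 mm. The wrist is near its limit, so I'll let go, turn back 180° and regrasp.

Call:
{"name": "step_arm", "arguments": {"rows": [0,0,0,0,80,0,0,0,0,80,0,0,0,0,80,0,0,0,-10,80,0,0,0,-10,80,0,0,0,-10,80,0,0,0,-10,80,0,0,0,-10,80,0,0,0,-10,80,0,0,0,-10,80,0,0,0,-10,80,0,0,0,-10,80,0,0,0,-10,80,0,0,0,-10,80,0,0,0,-10,80,0,0,0,-10,80,0,0,0,-10,80,0,0,0,-10,80,0,0,0,-10,80,0,0,0,-10,80]}}

```text
time: 11.2
tool_pos: [0.5089, -0.0097, 0.0872]
tcp_rot: [[-0.198, 0.98, 0.002], [0.98, 0.198, -0.0], [-0.001, 0.002, -1.0]]
contact_force: [-0.5, 0.5, -0.1]
grip_width: 0.0799
```

Call:
{"name": "step_arm", "arguments": {"rows": [0,0,0,-10,80,0,0,0,0,80]}}

```text
time: 11.45
tool_pos: [0.5088, -0.0097, 0.0871]
tcp_rot: [[-0.359, 0.933, 0.001], [0.933, 0.359, -0.0], [-0.001, 0.001, -1.0]]
contact_force: [0.1, -0.0, 0.2]
grip_width: 0.0799
```

```bash
python3 st.py; python3 edge.py; python3 - <<'E'
from h import *
s=sense(); print((s["tcp_rot"].T@(np.array([.5073,-.0090,s["tool_pos"][2]])-s["tool_pos"])*1000).round(2))
im,d=capture("top")
cv2.imwrite("pics/g2.png",cv2.resize(im[140:230,150:270][...,::-1],None,fx=5,fy=5,interpolation=cv2.INTER_CUBIC))
E
```

```text
pos [ 0.50876 -0.00971  0.08711] yaw 21.02 j6 -29.9 t 11.45 F [ 0.07 -0.04  0.23] M [-0.0721  0.0489 -0.0483] w 0.0799 tau6 -1.0129
low [188.34 188.55 188.87 189.16 189.22 189.18 188.95 188.53 188.29 188.08] mean4 189.126
up [185.45 185.71 185.83 186.04 186.22 186.19 186.03 185.9  185.62 185.15] 186.119  thick 3.007 dark area 3185.0
[ 0.79 -0.45 -0.  ]
```

Releasing changed nothing in the image. Regrasp with a slight recentring.

Call:
{"name": "step_arm", "arguments": {"rows": [0.8,-0.7,0,0,30,0,0,0,0,0,0,0,0,0,0,0,0,0,0,0,0,0,0,0,0,0,0,0,0,0,0,0,0,0,0,0,0,0,0,0,0,0,0,0,0], "force": 25}}

```text
time: 13.12
tool_pos: [0.5072, -0.0091, 0.0868]
tcp_rot: [[-0.36, 0.933, 0.0], [0.933, 0.36, -0.0], [-0.0, 0.0, -1.0]]
contact_force: [-0.3, 1.0, 0.2]
grip_width: 0.0138
```

```bash
python3 st.py
```

```text
pos [ 0.50722 -0.00905  0.08677] yaw 21.09 j6 -29.9 t 13.125 F [-0.25  1.04  0.19] M [ 0.1104 -0.0492  0.051 ] w 0.0138 tau6 0.0282
```

Call:
{"name": "step_arm", "arguments": {"rows": [0,0,0.4,9,0,0,0,0.4,9,0,0,0,0.4,9,0]}}

```text
time: 13.5
tool_pos: [0.5072, -0.009, 0.0857]
tcp_rot: [[0.108, 0.994, 0.0], [0.994, -0.108, -0.0], [-0.0, 0.0, -1.0]]
contact_force: [0.1, 0.5, 0.9]
grip_width: 0.0139
```

```bash
python3 st.py; python3 edge.py
```

```text
pos [ 0.50719 -0.00905  0.08566] yaw -6.19 j6 -2.6 t 13.5 F [0.11 0.54 0.94] M [ 0.0319 -0.0514  0.202 ] w 0.0139 tau6 -1.5337
low [188.38 188.58 188.92 189.21 189.26 189.24 188.99 188.55 188.32 188.1 ] mean4 189.177
up [185.57 185.92 186.12 186.31 186.43 186.39 186.21 186.1  185.71 185.2 ] 186.336  thick 2.841 dark area 3025.0
```

The clean turn moved the cup 0.22 px but the sole edge only 0.05 px, so the sole may already be touching. One more small step (12°, 0.5 mm) should show it.

Call:
{"name": "step_arm", "arguments": {"rows": [0,0,0.25,6,0,0,0,0.25,6,0]}}

```text
time: 14.25
tool_pos: [0.5072, -0.0091, 0.0851]
tcp_rot: [[0.31, 0.951, 0.0], [0.951, -0.31, -0.0], [-0.0, 0.0, -1.0]]
contact_force: [-0.2, 1.2, 1.9]
grip_width: 0.014
```

```bash
python3 st.py; python3 edge.py; python3 - <<'E'
from h import *
im,d=capture("scene"); cv2.imwrite("pics/g3.png",cv2.resize(im[160:210,295:355][...,::-1],None,fx=10,fy=10,interpolation=cv2.INTER_CUBIC))
E
```

```text
pos [ 0.50716 -0.00908  0.08515] yaw -18.05 j6 9.2 t 14.25 F [-0.23  1.2   1.94] M [0.0887 0.0338 0.1187] w 0.014 tau6 -0.9904
low [188.39 188.6  188.94 181.09 181.18 189.22 189.01 188.56 188.34 188.17] mean4 185.125
up [185.7  186.09 186.24 179.78 179.85 186.43 186.28 186.19 185.89 185.36] 183.084  thick 2.041 dark area 2943.0
```

View pics/g3.png

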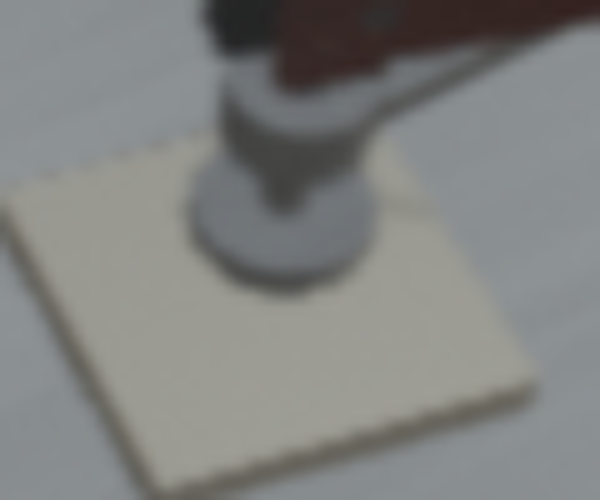

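The sole edge stayed at row ~189.2 while the cup kept going down and the dark rubber band got thinner. So it has touched and is squashed by about 1–1.7 mm (5–9 N), mid-window. I'll let go and back off upward.

Call:
{"name": "step_arm", "arguments": {"rows": [0,0,0,0,0,0,0,0,0,60,0,0,0,0,60,0,0,0,0,60,0,0,0,0,60,0,0,-15,0,60,0,0,-20,0,60,0,0,-25,0,60,0,0,-30,0,60,0,0,-30,0,60,0,0,0,0,60]}}

```text
time: 16.18
tool_pos: [0.509, -0.0094, 0.2082]
tcp_rot: [[0.307, 0.952, 0.006], [0.952, -0.307, -0.001], [0.001, 0.006, -1.0]]
contact_force: [1.0, 0.3, 0.3]
grip_width: 0.0598
```

```bash
python3 st.py; sed -i 's/180+int(col\[180:192\]/184+int(col[184:192]/' edge.py; python3 edge.py; python3 - <<'E'
from h import *
im,d=capture("scene"); cv2.imwrite("pics/g4.png",cv2.resize(im[90:320,100:460][...,::-1],None,fx=2.2,fy=2.2,interpolation=cv2.INTER_CUBIC))
E
```

```text
pos [ 0.50905 -0.00936  0.20825] yaw -17.91 j6 9.1 t 16.175 F [1.04 0.3  0.29] M [-0.0958  0.0598 -0.0234] w 0.0598 tau6 -0.0015
low [188.39 188.61 188.96 189.21 189.25 189.22 189.02 188.56 188.34 188.16] mean4 189.176
up [185.7  186.08 186.24 186.44 186.48 186.42 186.28 186.2  185.9  185.37] 186.407  thick 2.769 dark area 3184.0
```

View pics/g4.png

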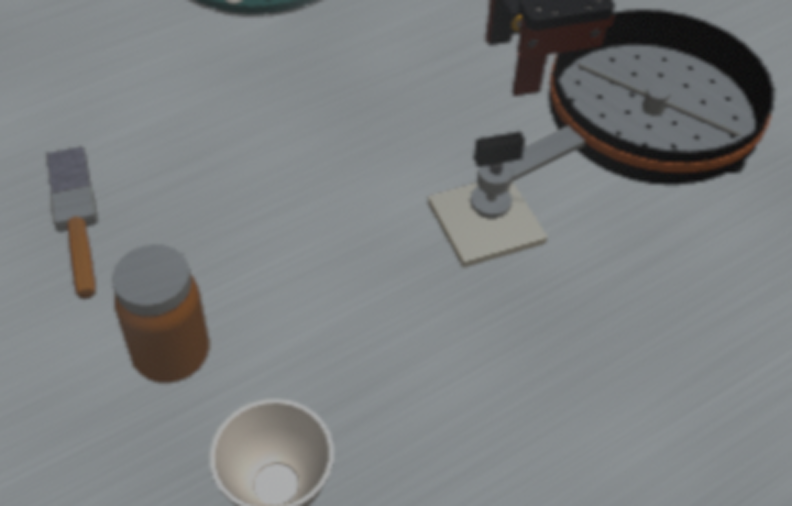

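The gripper is clear, and the edges are the same as before release (189.18 / 186.41). The jar, bowl and brush look untouched. Handing in.

```bash
python3 -c "
from plant import *
print(job_done())"
```

```text
the job is handed in; nothing more can be done
None
```

I turned the knob clockwise about 221° in two grips until the sole touched the tile, then let go and backed the gripper off. I handed the job in at about 17 s of the 67 s allowed; it reports no verdict.

- **Contact:** over the last 39° (about 1.6 mm of lowering) the sole's lower edge stayed at image row 189.2. The cup above it kept coming down, by about 0.29 px.
- **Squash:** I estimate 0.7–1.7 mm, or roughly 4–9 N, against the limits of 0.3 and 15 N. I had no direct reading of the sole force.
- **After release:** neither edge moved. The jar, bowl and brush showed no sign of having moved; I judged that by eye and did not measure their positions.
- **Checks that disagreed:**
  - My projected contact row was about 190, roughly 0.8 px (2.7 mm) lower than the row where the edge stopped. That is a little more than the stated 2 mm calibration error, and I relied on the observed stop.
  - The wrist moment was too noisy to confirm contact.
  - The dark-area measure of the rubber rose again after release (2943 to 3184). I put that down to changed shading, because the edges had not moved.

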